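Lock the bench positioner's linch pin

TASK

The anchor plate has been slid onto the leaning spindle of the welding positioner. Push the red-headed linch pin fully home through the spindle, and only then flip its sprung ring right over the spindle's end until it snaps shut round the pin's lower end. Leave it locked and do not disturb the things lying round about; the work-light tubes overhead leave room only for a slanted reach.

Things in the scene. Friction and masses are not known exactly. Their poses are not given: they have to be found in the camera images.
- positioner: Fixed blue bench positioner, foot 300 x 170 mm, gearbox 97 mm high at the robot's side (x -235 to -115 mm). Origin on the bench below point crossing. x: level, the way its steel spindle slopes up, away from the robot; y level, across; z up. Two directions used here: s = 0.819 x + 0.574 z, up along the spindle; p = 0.574 x - 0.819 z, the way the linch pin goes in (35 deg from vertical).
- crossing (a point): Where the centre lines of spindle (48 mm dia) and linch pin cross, 145 mm above the bench. A rusty square anchor plate, 120 x 120 x 10 mm, stands across the spindle; its near face is 55 mm from here along -s. Behind it: a yellow collar and four thin rods.
- spindle_end (a point): Centre of the spindle's free end face, 32 mm from crossing along s.
- light_tubes (a point): Midway between two white light tubes (22 mm dia, along y, 43 mm either side of here in x), 409 mm above the bench, on posts 22 mm square at y +-185 mm, part of the positioner. They block a gripper that points straight down beyond the spindle's end; one leaning along p passes under them from the robot's side.
- linch_pin (a joint): Travel of the pin along p, m: 0 = 45 mm out, 0.045 = home (head's shoulder on the spindle). Captive, already started in its hole; starts at 0 to 0.015. Stiff sliding: about 6 to 8 N moves it and it stays where left. Shank 16 mm dia, 68 mm long; when home its tip is 44 mm past crossing along p.
- pin_head (a point): Centre of the top face of the red pin head (34 mm dia, 24 mm high, face square to the pin). When home it is 48 mm from crossing along -p.
- linch_ring (a joint): Ring angle a, rad: 0 = laid back on the robot's side; 0.70 = straight up the pin (-p); 2.27 = along s, past the spindle's end; 3.84 = locked, along p, looped round the pin's lower end. It points along p cos f + s sin f, f = 3.84 - a. An over-centre spring drives it back to 0 until about 3.05 and beyond that snaps it to 3.84 by itself; up to about 4 N at the ring's end.
- ring_pivot (a point): Middle of the ring's hinge, on the pin's axis inside the head, 10 mm below its top face; the hinge axis is the positioner's y. It travels with the pin.
- ring_grip (a point): Centre of the orange sleeve (12 mm dia, 40 mm long, along y) on the ring's far end, 96 mm from ring_pivot. The ring is a U-shaped loop of 7 mm wire, 81 mm wide over all, wide enough to pass round the spindle.
- hammer: Loose hammer, 260 mm long, lying beside the positioner. Bystander. Origin under its middle.
- base_plate: Loose rusty steel plate 130 x 130 x 10 mm, lying flat. Bystander. Origin at the centre of its underside.
- spray_can: Loose yellow can with red cap, 60 mm dia, 170 mm high, standing. Bystander. Origin at the centre of its underside.
- rebar: Loose piece of rusty bar, 16 mm dia, 160 mm long, lying. Bystander. Origin under its middle.

How it is judged:
By the outcome, as a careful person would: the job done as asked, in the order asked, and still so for the second after the job is handed in, with the robot touching nothing.
It also fails if it takes over 51 s, if anything falls off the work surface, if the arm or the gripper's body presses on something with over 40 N, if the wrist force passes 120 N, or if a joint passes its speed limit or range.

ROBOT

A 6-joint arm with a two-finger parallel gripper is mounted at the origin on the work surface. World frame = base frame: x ahead of the robot, y to its left, z up, the work surface at z = 0. Lengths are in m, angles in rad, forces in N, time in s.
With the tool pointing down it reaches from about 0.325 to 0.9 m from the base axis. Payload 6.1 kg.
Tool frame: the origin (TCP) lies midway between the tips of the shut fingers; the grasp point (between the pads) lies 19 mm behind it; z points along the fingers, y is the line along which they close (so a half turn about z gives the same grasp; the last joint's range is limited). The gripper opens to 85 mm and grips with 20 to 120 N. Pads are 22 mm wide; open, the fingers measure 114 mm over their backs; the gripper's body (76 mm by 85 mm) begins 54 mm behind the grasp point. The pads swing forward as they close: fully open they stand 13 mm farther back than shut.
Start: joints at [1.033, 0.22, 1.526, -0, 1.395, -0.126], TCP at [0.25, 0.573, 0.196] pointing down, gripper open.
Joint ranges: [-2.98, 2.98], [-0.91, 2.08], [0.09, 2.57], [-1.24, 4.39], [0.2, 2.65], [-2.68, 2.68]. Speed limits (rad/s): [2.57, 2.57, 3.01, 3.14, 3.14, 3.14].

INTERFACE

Orientations are given as [roll, pitch, yaw] about the fixed x, y, z axes, in that order (R = Rz(yaw) Ry(pitch) Rx(roll)).
In Python, from plant import movep, move_l, set_joints, gripper_to, hold, inverse_kinematics, observe, get_image, get_calibration, Unreachable, job_done gives the robot as it stands. Calls block until the motion is done:
- movep(position, orientation): joint-space move of the TCP to a pose.
- move_l(position, feed=0.15, rotation=None, max_force=None): straight line of the TCP; rotation=None keeps the orientation; feed is the mean speed in m/s. With max_force (N) it stops when the force on the tool has changed by that much, and returns True; else False.
- set_joints(angles): joint-space move.
- gripper_to(opening, f_grip=None): finger opening in m; f_grip is the grip in N (None keeps the last); returns when the fingers have stopped.
- hold(seconds).
- inverse_kinematics(position, orientation): joint angles nearest the present ones, or None.
- observe(): the state.
- get_image(name): name is "side" or "top" or "wrist"; returns (picture, depth): 384x512x3 uint8, red, green, blue; 384x512 float32, m along the optical axis (not along the pixel's ray), 0 where there is no reading.
- get_calibration(name): a dict with "intrinsics" (3x3 intrinsics, pixels), "dist_coeffs" ([k1, k2, p1, p2, k3] as OpenCV has them; the pictures are not rectified), "world_from_camera" (4x4, takes a point from camera to world coordinates). Camera axes: x right, y down, z forward; pixel columns grow to the right and rows downward; lengths in m; the calibration is good to about 2 mm. A picture is of the moment at which its call begins: read the wrist's pose just before it. get_calibration takes no time and is no camera call; for the wrist camera it gives the pose at the moment of the call.
A pose or a line that the arm cannot do raises Unreachable and nothing moves.
- job_done(): hands the job in; it is judged then, once.
The state is a dict: "time_s": time; "q": joint angles; "joint_velocities": joint speeds; "joint_torque": joint torques, N m; "eef_pos": TCP position; "tcp_rot": TCP orientation; "ft_force": force on the tool from outside, world axes, zero at the start; "torque": the same for the moment, N m; "opening": finger opening in m; "grasp_force": force on a finger pad.
Only numpy, scipy, OpenCV 4.12 (cv2) and the standard library are available. Lean on these libraries where they do the work, as an engineer would, in place of code of your own. Each camera call takes 0.05 s, during which the arm holds its last target. There are 200 camera calls.

## Working session

There is one attempt and no reset: what is moved stays moved. The work goes in short steps, each a Python script; the robot and the scene stay as the last script left them, time stands still between calls to the robot, and variables do not carry over. Pictures are saved under pics/ and viewed, at most 10 in all, crops included, and the job is handed in when it is done.

```bash
mkdir -p pics; ls; python3 - <<'E'
from plant import *
import cv2,numpy as np
for n in ("side","top"):
    im,d=get_image(n); c=get_calibration(n)
    np.savez(f"pics/{n}0.npz",im=im,d=d,K=c["intrinsics"],D=c["dist_coeffs"],T=c["world_from_camera"])
    cv2.imwrite(f"pics/{n}0.png",im[:,:,::-1]); print(n,np.round(c["world_from_camera"],3).tolist())
o=observe();print(o["time_s"],o["eef_pos"],o["tcp_rot"],o["opening"])
E
```

```text
pics
side [[0.997, -0.049, 0.056, 0.464], [-0.074, -0.711, 0.7, -0.657], [0.005, -0.702, -0.712, 0.951], [0.0, 0.0, 0.0, 1.0]]
top [[0.063, -0.977, 0.206, 0.237], [-0.998, -0.062, 0.01, 0.023], [0.003, -0.206, -0.978, 1.688], [0.0, 0.0, 0.0, 1.0]]
0.1 [0.24985166 0.57221576 0.19528467] [-3.13982303e+00 -2.18526027e-04  2.72978173e+00] 0.08554511637615883
```

View pics/side0.png

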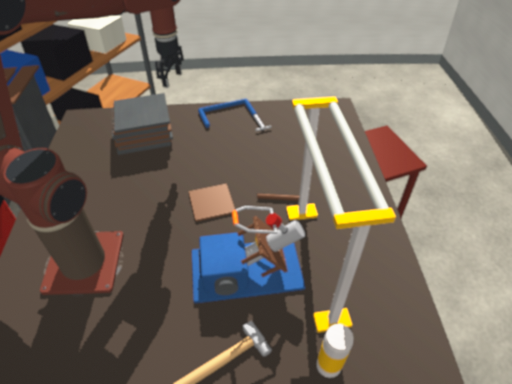

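View pics/top0.png

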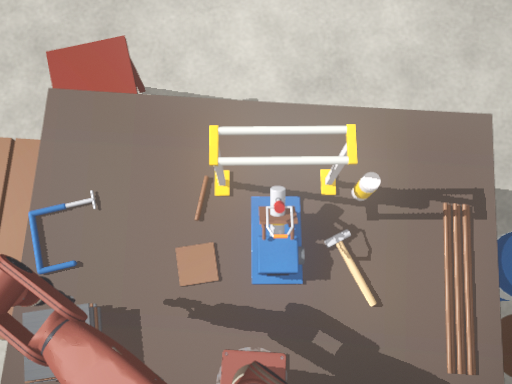

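Side view: red head at about (273,221), orange sleeve (236,217), blue positioner around (245,270), tubes between (315,102) and (365,217). Top view: head (279,207), sleeve about (279,237), foot corners about (251,197)–(303,284). The next step is turning these into coordinates.

```bash
cat > h.py <<'E'
import numpy as np,cv2
def cloud(im,d,K,D,T):
    h,w=d.shape; u,v=np.meshgrid(np.arange(w),np.arange(h))
    n=cv2.undistortPoints(np.stack([u,v],-1).reshape(-1,1,2).astype(np.float64),K,np.array(D)).reshape(h,w,2)
    P=np.concatenate([n*d[...,None],d[...,None]],-1).astype(float)
    return P@T[:3,:3].T+T[:3,3]
def load(n):
    z=np.load(f"pics/{n}.npz"); return z["im"],cloud(z["im"],z["d"],z["K"],z["D"],z["T"]),z["d"]>0
def masks(im):
    H=cv2.cvtColor(im,cv2.COLOR_RGB2HSV).astype(int); h,s,v=H[...,0],H[...,1],H[...,2]
    return dict(blue=(h>100)&(h<120)&(s>150)&(v>60),red=((h<4)|(h>174))&(s>170)&(v>110),orange=(h>6)&(h<17)&(s>190)&(v>170),white=(s<40)&(v>150),yellow=(h>22)&(h<32)&(s>180)&(v>150))
E
python3 - <<'E'
from h import *
for n,box in (("side0",(180,310,90,380)),("top0",(200,370,110,300))):
    im,P,ok=load(n); m=masks(im); B=np.zeros(ok.shape,bool); B[box[2]:box[3],box[0]:box[1]]=1
    if n=="side0": B[90:380,180:450]=1
    print(n)
    for k in m:
        q=m[k]&ok&B; X=P[q]
        if k!="white" : print(k,len(X),X.mean(0).round(4),X.min(0).round(3),X.max(0).round(3))
        if k=="blue":
            for lo,hi in((0.005,0.06),(0.085,0.105)):
                Z=X[(X[:,2]>lo)&(X[:,2]<hi)&(X[:,1]<.2)]; r=cv2.minAreaRect(Z[:,:2].astype(np.float32)*1000); print(lo,len(Z),np.median(Z[:,2]),r)
        if k=="white":
            X=X[(X[:,2]>.39)&(X[:,2]<.44)]
            if len(X)>20: print("tubes",len(X),X.mean(0),X.min(0),X.max(0),cv2.minAreaRect(X[:,:2].astype(np.float32)*1000))
E
```

```text
side0
blue 4567 [ 0.4543 -0.0415  0.0472] [ 0.317 -0.147 -0.004] [0.627 0.778 0.1  ]
0.005 2380 0.010720776790751285 ((474.35711669921875, -53.13158416748047), (297.1697998046875, 169.22068786621094), 4.2994160652160645)
0.085 1800 0.09528245172535121 ((414.68292236328125, -58.515869140625), (119.96202850341797, 129.15577697753906), 3.9007253646850586)
red 136 [ 0.5499 -0.045   0.2092] [ 0.527 -0.065 -0.288] [1.35  0.637 0.224]
orange 36 [ 0.4505 -0.0265  0.2031] [ 0.44  -0.071 -0.003] [0.458 0.158 0.239]
tubes 2164 [ 0.67078378 -0.06124938  0.41636591] [ 0.60748867 -0.23418332  0.39012873] [0.73484252 0.13981502 0.42197406] ((671.8806762695312, -47.584442138671875), (105.68400573730469, 374.9013977050781), 4.208515644073486)
yellow 1386 [ 0.6753 -0.1042  0.2408] [ 0.605 -0.249 -0.004] [0.845 0.182 0.422]
top0<stdin>:8: RuntimeWarning: Mean of empty slice.
  ret = um.true_divide(
Traceback (most recent call last):
ValueError: zero-size array to reduction operation minimum which has no identity
```

```bash
cat >> h.py <<'E'
from scipy.spatial.transform import Rotation as Ro
class F:
    def __init__(s,x=.589,y=-.046,yaw=np.radians(4.1)):
        s.X=np.array([np.cos(yaw),np.sin(yaw),0]); s.Y=np.array([-np.sin(yaw),np.cos(yaw),0]); Z=np.array([0,0,1.])
        s.O=np.array([x,y,0]); s.C=s.O+.145*Z
        s.s=.819152*s.X+.573576*Z; s.p=.573576*s.X-.819152*Z
    def at(s,a,b,y=0): return s.C+a*s.s+b*s.p+y*s.Y     # a along s, b along p
    def rot(s,sign=1,tilt=0):   # tool z = p leaned by tilt further to horizontal
        z=np.cos(tilt)*s.p+np.sin(tilt)*s.s; y=sign*(np.cos(tilt)*s.s-np.sin(tilt)*s.p)
        return Ro.from_matrix(np.column_stack([np.cross(y,z),y,z])).as_euler("xyz")
    def ring(s,a,e=0): f=3.84-a; return s.at(.096*np.sin(f),.096*np.cos(f)-.038-e)
    def inv(s,P): d=np.asarray(P)-s.C; return np.stack([d@s.s,d@s.p,d@s.Y],-1)
E
python3 - <<'E'
from h import *
from plant import *
f=F()
for n in("side0","top0"):
    im,P,ok=load(n); m=masks(im)
    for k in("red","orange"):
        X=P[m[k]&ok]; X=X[np.linalg.norm(X-f.at(0,-.08),axis=1)<.15]
        if len(X): L=f.inv(X);print(n,k,len(X),np.median(X,0).round(4),"spy",np.percentile(L,[5,50,95],axis=0).round(4).tolist())
c=get_calibration("wrist")["world_from_camera"];o=observe();R=Ro.from_euler("xyz",o["tcp_rot"]).as_matrix()
print("cam in tool",R.T@(c[:3,3]-o["eef_pos"]),"axis",R.T@c[:3,2])
for sg in(1,-1):
    for nm,t in(("hover",f.at(-.03,-.25)),("push",f.at(0,-.1)),("home",f.at(0,-.048)),*((f"a{a}",f.ring(a)+.019*f.p) for a in(0,.7,1.5,2.27,3.15))):
        q=inverse_kinematics(t,f.rot(sg)); print(sg,nm,t.round(3),None if q is None else np.round(q,2))
E
```

```text
side0 red 134 [ 0.5438 -0.0521  0.215 ] spy [[-0.0121, -0.0873, -0.0125], [0.0042, -0.0846, -0.0026], [0.0156, -0.0719, 0.0118]]
side0 orange 31 [ 0.4502 -0.0549  0.236 ] spy [[-0.0651, -0.1556, -0.0129], [-0.0614, -0.154, 0.0012], [-0.0556, -0.1499, 0.019]]
cam in tool [ 0.08201531  0.00154238 -0.17748393] axis [-3.22159659e-01 -2.77011716e-04  9.46685311e-01]
1 hover [ 0.421 -0.058  0.333] None
1 push [ 0.532 -0.05   0.227] [-0.44 -0.55  2.27  0.37  0.91 -0.66]
1 home [ 0.562 -0.048  0.184] [-0.4  -0.41  2.26  0.38  0.77 -0.68]
1 a0 [ 0.486 -0.053  0.185] [-0.53 -0.68  2.42  0.42  0.92 -0.77]
1 a0.7 [ 0.523 -0.051  0.239] [-0.46 -0.59  2.27  0.36  0.95 -0.66]
1 a1.5 [ 0.596 -0.045  0.255] [-0.36 -0.38  2.1   0.32  0.87 -0.57]
1 a2.27 [ 0.657 -0.041  0.216] [-0.3  -0.17  2.02  0.31  0.74 -0.54]
1 a3.15 [ 0.67  -0.04   0.135] [-0.29 -0.04  2.06  0.38  0.58 -0.63]
-1 hover [ 0.421 -0.058  0.333] None
-1 push [ 0.532 -0.05   0.227] [-0.44 -0.55  2.27  0.37  0.91  2.48]
-1 home [ 0.562 -0.048  0.184] [-0.4  -0.41  2.26  0.38  0.77  2.46]
-1 a0 [ 0.486 -0.053  0.185] [-0.53 -0.68  2.42  0.42  0.92  2.37]
-1 a0.7 [ 0.523 -0.051  0.239] [-0.46 -0.59  2.27  0.36  0.95  2.48]
-1 a1.5 [ 0.596 -0.045  0.255] [-0.36 -0.38  2.1   0.32  0.87  2.57]
-1 a2.27 [ 0.657 -0.041  0.216] [-0.3  -0.17  2.02  0.31  0.74  2.6 ]
-1 a3.15 [ 0.67  -0.04   0.135] [-0.29 -0.04  2.06  0.38  0.58  2.51]
```

```bash
python3 - <<'E'
from h import *
from plant import *
f=F()
for b in(-.14,-.16,-.18,-.2,-.22):
    print(b,[(a,None if inverse_kinematics(f.at(a,b),f.rot()) is None else np.round(inverse_kinematics(f.at(a,b),f.rot()),2).tolist()) for a in(0,.03,.06)])
R=f.rot()
movep([.25,.5,.42],[np.pi,0,2.73])
b=next(b for b in(-.2,-.18,-.16,-.15) if inverse_kinematics(f.at(0,b),R) is not None)
gripper_to(0.0,40)
movep(f.at(0,b),R)
c=get_calibration("wrist"); im,d=get_image("wrist")
np.savez("pics/w1.npz",im=im,d=d,K=c["intrinsics"],D=c["dist_coeffs"],T=c["world_from_camera"])
cv2.imwrite("pics/w1.png",im[:,:,::-1])
o=observe();print(b,o["time_s"],o["eef_pos"],f.inv(o["eef_pos"]),o["opening"],o["ft_force"])
im,P,ok=load("w1"); m=masks(im)
for k in("red","orange"):
    q=m[k]&ok;X=P[q]; g=np.linalg.norm(X-f.at(0,-.08),axis=1)<.15; L=f.inv(X[g]); 
    if len(L): print(k,len(L),np.argwhere(q)[g].mean(0),np.percentile(L,[2,10,50,90,98],axis=0).round(4).tolist())
E
```

```text
-0.14 [(0, [-0.48, -0.65, 2.27, 0.36, 1.02, -0.66]), (0.03, [-0.44, -0.58, 2.19, 0.34, 1.01, -0.62]), (0.06, [-0.41, -0.51, 2.12, 0.32, 1.0, -0.58])]
-0.16 [(0, [-0.5, -0.7, 2.26, 0.36, 1.08, -0.67]), (0.03, [-0.46, -0.62, 2.19, 0.34, 1.06, -0.62]), (0.06, [-0.42, -0.55, 2.12, 0.32, 1.05, -0.58])]
-0.18 [(0, [-0.53, -0.74, 2.25, 0.36, 1.13, -0.67]), (0.03, [-0.48, -0.66, 2.18, 0.34, 1.11, -0.62]), (0.06, [-0.44, -0.59, 2.11, 0.32, 1.1, -0.58])]
-0.2 [(0, [-0.55, -0.78, 2.24, 0.37, 1.19, -0.67]), (0.03, [-0.5, -0.7, 2.17, 0.34, 1.16, -0.63]), (0.06, [-0.46, -0.62, 2.1, 0.32, 1.14, -0.58])]
-0.22 [(0, [-0.58, -0.82, 2.23, 0.37, 1.24, -0.68]), (0.03, [-0.52, -0.73, 2.16, 0.35, 1.21, -0.63]), (0.06, [-0.48, -0.66, 2.09, 0.33, 1.19, -0.59])]
-0.2 4.0083 [ 0.47487113 -0.0536582   0.30932375] [ 0.000554   -0.20021424  0.00052132] 2.318650595831593e-05 [ 0.18840319 -0.06223334 -0.28018218]
red 830 [175.26987952 246.37590361] [[-0.0152, -0.0879, -0.0115], [-0.012, -0.0874, -0.0079], [-0.0007, -0.0864, 0.0047], [0.0107, -0.0852, 0.0163], [0.0142, -0.0765, 0.0188]]
orange 334 [198.95808383 169.19161677] [[-0.0673, -0.157, -0.0163], [-0.0665, -0.1564, -0.013], [-0.0637, -0.1553, 0.0029], [-0.0565, -0.1514, 0.0188], [-0.0562, -0.1496, 0.0224]]
```

View pics/w1.png

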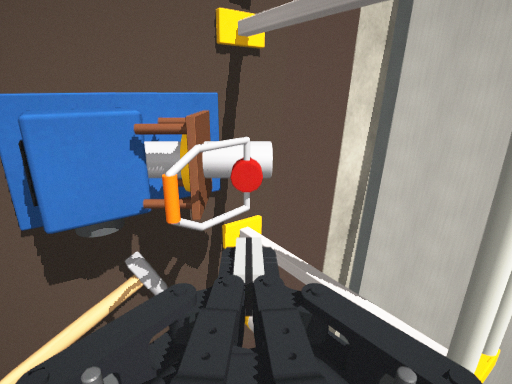

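The wrist view shows the head at about (246,175), the sleeve at about (170,199), and the pin about 38 mm out. The points agree with the given geometry within 1 mm along s and p, with y off by about +3 mm. Next is the push.

```bash
sed -i 's/x=.589,y=-.046,/x=.5888,y=-.043,/' h.py; python3 - <<'E'
from h import *
from plant import *
f=F()
move_l(f.at(0,-.095),feed=.2)
r=move_l(f.at(0,-.055),feed=.06,max_force=35); o=observe(); print(r,f.inv(o["eef_pos"]),o["ft_force"])
r=move_l(f.at(0,-.040),feed=.02,max_force=25); o=observe(); print(r,f.inv(o["eef_pos"]),o["ft_force"],o["time_s"])
E
```

```text
False [ 1.54965108e-04 -5.50834036e-02 -3.04564986e-05] [-0.09095521 -0.4743351  -0.29235068]
False [ 1.26150849e-04 -3.99599920e-02 -6.03394351e-05] [ 0.07737582 -0.63059866  2.56808807] 6.4
```

```bash
cat > look.py <<'E'
from h import *
from plant import *
import sys
def look(f,n,cam="wrist",box=None):
    c=get_calibration(cam); im,d=get_image(cam)
    np.savez(f"pics/{n}.npz",im=im,d=d,K=c["intrinsics"],D=c["dist_coeffs"],T=c["world_from_camera"])
    if box is None: cv2.imwrite(f"pics/{n}.png",im[:,:,::-1])
    else:
        x0,x1,y0,y1=box; cv2.imwrite(f"pics/{n}.png",cv2.resize(im[y0:y1,x0:x1,::-1],None,fx=4,fy=4,interpolation=cv2.INTER_CUBIC))
    im,P,ok=load(n); m=masks(im)
    for k in("red","orange"):
        q=m[k]&ok;X=P[q]; g=np.linalg.norm(X-f.at(0,-.04),axis=1)<.16; L=f.inv(X[g])
        if len(L): print(n,k,len(L),np.percentile(L,[2,10,50,90,98],axis=0).round(4).tolist())
E
python3 - <<'E'
from look import *
f=F(); look(f,"w2"); look(f,"s2","side",(200,350,150,290)); print(observe()["ft_force"])
E
```

```text
w2 red 1249 [[-0.0157, -0.0748, -0.0015], [-0.0137, -0.0742, 0.0047], [-0.001, -0.073, 0.0117], [0.0118, -0.0614, 0.0157], [0.0144, -0.055, 0.0163]]
w2 orange 970 [[-0.0658, -0.1442, 0.0027], [-0.0646, -0.1436, 0.0048], [-0.0602, -0.1417, 0.0117], [-0.056, -0.1367, 0.0182], [-0.0555, -0.1355, 0.0196]]
s2 red 74 [[-0.0116, -0.0788, -0.0169], [-0.0076, -0.0739, -0.016], [0.0099, -0.0706, -0.0102], [0.0156, -0.0576, -0.0019], [0.0166, -0.053, 0.0015]]
s2 orange 13 [[-0.0641, -0.1435, -0.0178], [-0.0634, -0.1426, -0.0172], [-0.0605, -0.1416, -0.0123], [-0.0574, -0.1402, -0.0079], [-0.0569, -0.1394, -0.0075]]
[-0.72653014 -1.13612895  2.00207139]
```

View pics/w2.png

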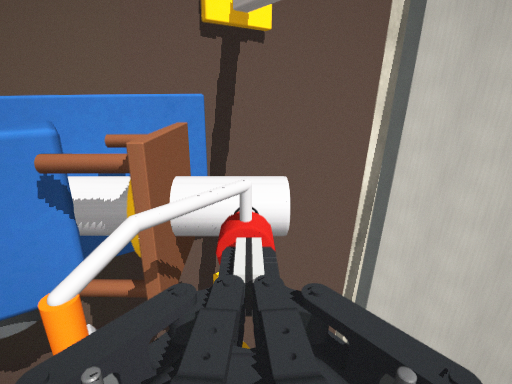

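View pics/s2.png

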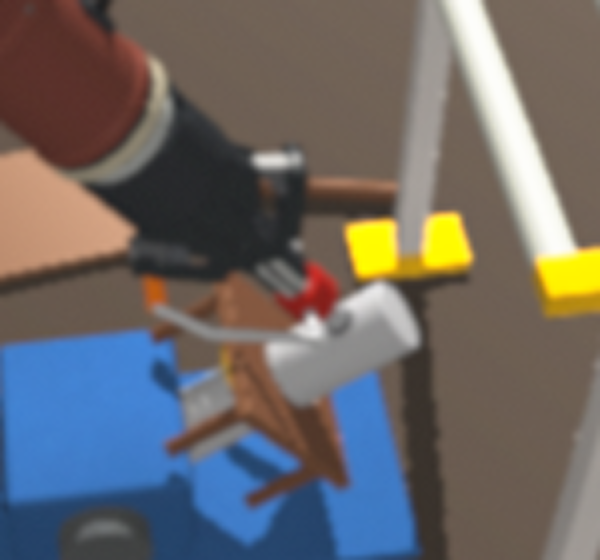

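The wrist and side views show the fingertips on the red head. Its face is at p ≈ -73 mm, so it has moved about 13 mm, while the reported TCP is at p = -40 mm. I'll measure where the real fingertips are from the depth data before pushing further.

```bash
python3 - <<'E'
from look import *
f=F(); 
o=observe(); R=Ro.from_euler("xyz",o["tcp_rot"]).as_matrix()
print("tool rot vs p,s",R[:,2]@f.p,R[:,1]@f.s,"q",np.round(o["q"],3),o["eef_pos"])
for n,t in(("w1",f.at(.0005,-.2002)-0*f.Y+np.array([0,-.003,0])),("w2",o["eef_pos"])):
    im,P,ok=load(n)
    for u,v in((248,242),(240,245),(256,245),(247,262),(240,260),(255,260),(240,280),(256,280)):
        print(n,u,v,im[v,u],((P[v,u]-t)@R).round(4),f.inv(P[v,u]).round(4))
c=get_calibration("wrist"); X=np.linalg.inv(c["world_from_camera"])
for dz in(0,-.019,-.033):
    uv,_=cv2.projectPoints(((o["eef_pos"]+R[:,2]*dz)@X[:3,:3].T+X[:3,3])[None],np.zeros(3),np.zeros(3),c["intrinsics"],np.array(c["dist_coeffs"])); print(dz,uv.ravel())
E
```

```text
tool rot vs p,s 0.9999997114348256 0.9999997082923728 q [-0.387 -0.39   2.261  0.383  0.748 -0.671] [ 0.56592069 -0.04467381  0.17771372]
w1 248 242 [50 50 51] [ 0.0123  0.0012 -0.0432] [ 0.0015 -0.2435  0.0093]
w1 240 245 [235 236 233] [ 0.0124 -0.0028 -0.0466] [-0.0025 -0.2469  0.0094]
w1 256 245 [234 235 232] [ 0.0123  0.0052 -0.0463] [ 0.0056 -0.2466  0.0093]
w1 247 262 [51 50 52] [ 0.0129  0.0008 -0.0631] [ 0.0011 -0.2634  0.0099]
w1 240 260 [236 236 233] [ 0.0121 -0.0024 -0.0601] [-0.0021 -0.2604  0.0091]
w1 255 260 [235 236 232] [ 0.0125  0.0044 -0.0608] [ 0.0048 -0.2611  0.0096]
w1 240 280 [53 58 60] [ 0.0131 -0.002  -0.0767] [-0.0017 -0.277   0.0101]
w1 256 280 [53 54 59] [ 0.0136  0.0045 -0.0773] [ 0.0048 -0.2777  0.0106]
w2 248 242 [51 50 54] [ 0.0117  0.0012 -0.043 ] [ 0.0011 -0.083   0.0117]
w2 240 245 [236 237 234] [ 0.0115 -0.0029 -0.0457] [-0.0029 -0.0857  0.0114]
w2 256 245 [238 239 236] [ 0.0116  0.0052 -0.0459] [ 0.0052 -0.0859  0.0115]
w2 247 262 [58 55 58] [ 0.0121  0.0008 -0.0624] [ 0.0007 -0.1024  0.012 ]
w2 240 260 [236 236 234] [ 0.0119 -0.0025 -0.0604] [-0.0025 -0.1003  0.0118]
w2 255 260 [235 236 233] [ 0.0119  0.0044 -0.0605] [ 0.0044 -0.1004  0.0119]
w2 240 280 [57 58 64] [ 0.0126 -0.002  -0.0766] [-0.002  -0.1166  0.0126]
w2 256 280 [58 62 63] [ 0.0136  0.0044 -0.078 ] [ 0.0044 -0.118   0.0136]
0 [246.59774399 226.58841957]
-0.019 [246.3937713  240.16068691]
-0.033 [246.2150559  252.06213029]
```

The pad tips sit about 33 mm behind the reported TCP, and both views and the contact agree on it. I'll apply that offset and finish the push.

```bash
python3 - <<'E'
from look import *
f=F(); o=observe(); R=Ro.from_euler("xyz",o["tcp_rot"]).as_matrix()
im,P,ok=load("w1"); t=f.at(.0005,-.2002)+np.array([0,-.003,0])
L=(P-t)@R; g=ok&(abs(L[...,0])<.016)&(abs(L[...,1])<.02)&(L[...,2]<.02)&(L[...,2]>-.1); print("tip z",np.sort(L[g][:,2])[-8:].round(4))
r=move_l(f.at(0,-.022),feed=.04,max_force=35); o=observe(); print(r,f.inv(o["eef_pos"]),o["ft_force"])
r=move_l(f.at(0,-.005),feed=.02,max_force=25); o=observe(); print(r,f.inv(o["eef_pos"]),o["ft_force"],o["time_s"])
look(f,"w3")
move_l(f.at(0,-.06),feed=.2); o=observe(); print(o["ft_force"],o["time_s"])
look(f,"w3b");look(f,"s3b","side",(200,350,150,290))
E
```

```text
tip z [-0.0372 -0.0371 -0.037  -0.0369 -0.0369 -0.0369 -0.0365 -0.0364]
False [-0.00112946 -0.02149808  0.00039479] [0.15634876 0.43495277 0.12820686]
True [-0.00091853 -0.0141077   0.00034329] [-11.52592299  -0.52678714  10.27857851] 7.625
w3 red 1200 [[-0.0157, -0.049, 0.0005], [-0.0131, -0.0483, 0.0053], [-0.0004, -0.0471, 0.0121], [0.0118, -0.0349, 0.0157], [0.0145, -0.0297, 0.0163]]
w3 orange 878 [[-0.0662, -0.1185, 0.0027], [-0.0646, -0.1179, 0.0051], [-0.0609, -0.116, 0.0116], [-0.0559, -0.1108, 0.0182], [-0.0554, -0.1093, 0.0196]]
[-0.84019114  0.16476389 -0.04302956] 8.0583
w3b red 1758 [[-0.0151, -0.0491, -0.0132], [-0.0119, -0.0487, -0.0097], [-0.0003, -0.0478, 0.0031], [0.0109, -0.0444, 0.014], [0.0139, -0.0334, 0.0161]]
w3b orange 895 [[-0.0665, -0.1184, -0.0194], [-0.0656, -0.1179, -0.0156], [-0.0624, -0.1168, 0.0012], [-0.0561, -0.112, 0.0161], [-0.0558, -0.1109, 0.0192]]
s3b red 119 [[-0.0134, -0.0503, -0.0153], [-0.0089, -0.049, -0.0139], [0.0035, -0.0464, -0.0057], [0.0132, -0.0364, 0.007], [0.0142, -0.0311, 0.0117]]
s3b orange 27 [[-0.0867, -0.117, -0.0162], [-0.0652, -0.1164, -0.0138], [-0.0627, -0.1139, -0.0021], [-0.0563, -0.1099, 0.0153], [-0.0558, -0.0793, 0.0322]]
```

The pin is home: the push stopped hard with the face at p ≈ -48 mm, and the sleeve is where a = 0 and home predict. Next I grip the sleeve near the fingertips and carry it round the arc, stopping just past the over-centre point.

```bash
cat >> h.py <<'E'
G=.045
def pose(f,a,back=0,ds=0):
    t=-np.radians(12)*np.clip((a-2.3)/.85,0,1); z=np.cos(t)*f.p+np.sin(t)*f.s
    return f.ring(a)+(G-back)*z+ds*f.s, f.rot(1,t)
E
python3 - <<'E'
from look import *
f=F()
print([inverse_kinematics(*pose(f,a)) is not None for a in np.linspace(0,3.15,14)], inverse_kinematics(*pose(f,3.15,.08)) is not None)
gripper_to(.034,40)
P,R=pose(f,0,.06); move_l(P,feed=.2); P,R=pose(f,0); print(move_l(P,feed=.08,max_force=15))
gripper_to(0.0,40); o=observe(); print(o["opening"],o["grasp_force"],o["ft_force"],f.inv(o["eef_pos"]),o["time_s"])
look(f,"w4")
E
```

```text
[True, True, True, True, True, True, True, True, True, True, True, True, True, True] True
False
0.010142949880998462 39.10809874534607 [-5.43523548 -1.31832638  2.40753561] [-0.06179464 -0.0667935  -0.0001535 ] 10.4083
w4 red 1653 [[-0.0155, -0.0491, -0.0145], [-0.0127, -0.0486, -0.0107], [-0.0022, -0.0478, 0.0022], [0.0096, -0.0453, 0.0138], [0.0132, -0.0344, 0.016]]
w4 orange 1156 [[-0.0654, -0.1196, -0.0194], [-0.0647, -0.1192, -0.0165], [-0.0611, -0.1182, -0.0017], [-0.0566, -0.1166, 0.015], [-0.0555, -0.1151, 0.0188]]
```

View pics/w4.png

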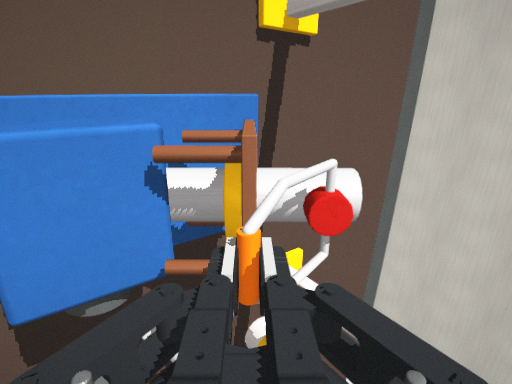

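The sleeve (248,265) is between the pads, but the opening reads 10.1 mm, less than the 12 mm diameter, so the grip may be only on the edge of the tips. I'll regrip 5 mm deeper.

```bash
sed -i 's/^G=.045/G=.050/' h.py; python3 - <<'E'
from look import *
f=F()
gripper_to(.03); P,R=pose(f,0); print(move_l(P,feed=.08,max_force=15))
gripper_to(0.0,40); o=observe(); print(o["opening"],o["grasp_force"],o["ft_force"],o["time_s"])
look(f,"w5")
E
```

```text
False
0.010703803972393792 38.9467978477478 [-3.36036644 -0.50179611  0.33405213] 11.3417
w5 red 1721 [[-0.0155, -0.0491, -0.0145], [-0.0128, -0.0487, -0.0105], [-0.0021, -0.0478, 0.0022], [0.0096, -0.0454, 0.0137], [0.0133, -0.0348, 0.016]]
w5 orange 1232 [[-0.0658, -0.1195, -0.0196], [-0.065, -0.119, -0.0166], [-0.0614, -0.118, -0.0017], [-0.0569, -0.1164, 0.015], [-0.0559, -0.115, 0.0187]]
```

```bash
python3 - <<'E'
from look import *
f=F()
for a in np.linspace(0,2.4,11)[1:]:
    P,R=pose(f,a); r=move_l(P,feed=.09,rotation=R,max_force=45); o=observe()
    print(round(a,2),r,round(o["opening"],4),round(o["grasp_force"],1),o["ft_force"].round(1),round(o["time_s"],2))
    if r or o["opening"]<.008: break
look(f,"w6")
look(f,"s6","side",(200,400,90,290)) 
im=cv2.imread("pics/s6.png"); cv2.imwrite("pics/s6.png",cv2.resize(im,(590,590)))
E
```

```text
0.24 False 0.0108 39.6 [-11.   -1.6   2.9] 11.8
0.48 False 0.0103 40.2 [-4.1 -0.5  3.2] 12.21
0.72 False 0.0105 40.5 [-4.  -1.2  2.9] 12.62
0.96 False 0.0108 40.3 [-3.4 -0.8 -0.2] 13.03
1.2 False 0.0102 40.0 [-1.6 -2.2 -2.8] 13.43
1.44 False 0.0104 39.8 [-4.7 -0.8 -1.7] 13.84
1.68 False 0.0101 38.9 [-4.  -1.4 -0.6] 14.25
1.92 False 0.0104 38.9 [-6.6 -2.3 -0.1] 14.66
2.16 False 0.0104 39.1 [-6.9 -2.6 -1.8] 15.07
2.4 False 0.0102 39.1 [-11.8  -2.8   0.7] 15.47
w6 red 5427 [[-0.0137, -0.049, -0.0137], [-0.0088, -0.0486, -0.0083], [0.0057, -0.0475, 0.0046], [0.0154, -0.0319, 0.0147], [0.0164, -0.027, 0.0162]]
w6 orange 1397 [[0.0889, -0.0265, -0.0193], [0.0898, -0.026, -0.0159], [0.0942, -0.025, 0.0017], [0.0981, -0.0233, 0.017], [0.0988, -0.0222, 0.0196]]
s6 red 119 [[-0.0134, -0.0501, -0.0165], [-0.009, -0.049, -0.0146], [0.0035, -0.0465, -0.0051], [0.0128, -0.0366, 0.0071], [0.0145, -0.0316, 0.0123]]
s6 orange 12 [[0.0917, -0.0276, -0.0187], [0.0926, -0.0267, -0.0176], [0.0941, -0.0255, -0.0132], [0.0972, -0.0231, -0.0068], [0.0973, -0.0223, -0.0031]]
```

View pics/s6.png

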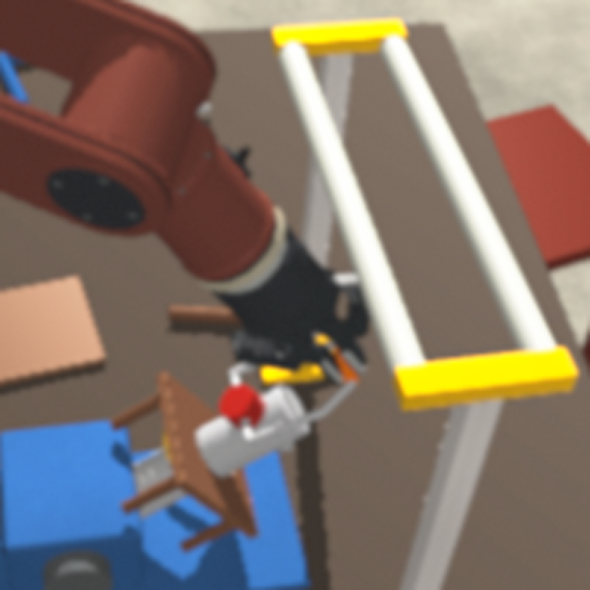

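The side view shows the ring past the spindle's end (sleeve at about (345,362)), the pin still home, and the gripper clear of the tubes. I'll continue over centre.

```bash
python3 - <<'E'
from look import *
f=F()
for a in np.linspace(2.4,3.15,6)[1:]:
    P,R=pose(f,a); r=move_l(P,feed=.06,rotation=R,max_force=25); o=observe()
    print(round(a,2),r,round(o["opening"],4),round(o["grasp_force"],1),o["ft_force"].round(1),round(o["time_s"],2))
    if r or o["opening"]<.008: break
look(f,"w7")
E
```

```text
2.55 False 0.0099 39.1 [-14.2  -3.4   1.3] 15.97
2.7 False 0.0102 39.1 [-18.6  -5.5   2.3] 16.38
2.85 False 0.01 39.2 [-24.5  -4.8   3.7] 16.77
3.0 False 0.0104 43.8 [-34.9  -6.6  12. ] 17.18
3.15 True 0.0097 51.6 [-11.2  -1.1  13.2] 17.39
w7 red 5268 [[-0.0032, -0.0486, -0.002], [0.0006, -0.0481, 0.0045], [0.0086, -0.0405, 0.0117], [0.0145, -0.0284, 0.0159], [0.0157, -0.0257, 0.0166]]
w7 orange 1097 [[0.059, 0.0272, -0.0196], [0.0599, 0.0276, -0.0164], [0.0636, 0.0286, -0.0013], [0.0675, 0.0302, 0.0155], [0.0683, 0.0314, 0.0186]]
```

View pics/w7.png

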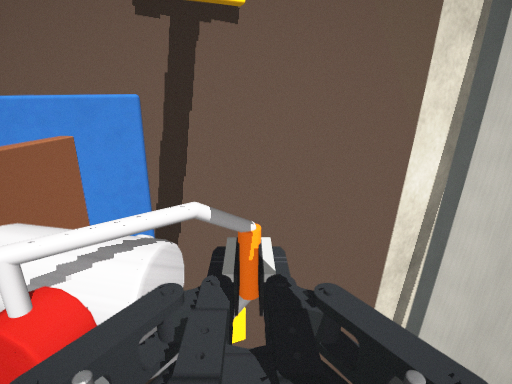

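The wrist view shows the ring past the spindle's end, with the sleeve at (248,262) in the pads at a ≈ 3.1. The -x force has been growing, so I want to know where it comes from before moving on.

```bash
python3 - <<'E'
from look import *
f=F(); o=observe()
print(f.inv(o["eef_pos"]), [ (a,f.inv(pose(f,a)[0]).round(4)) for a in(3.0,3.05,3.1,3.15)])
print(o["ft_force"],o["torque"],f.inv(f.C+o["ft_force"]),o["joint_torque"])
look(f,"s8","side",(250,400,130,280))
E
```

```text
[5.32760282e-02 7.45383136e-02 9.88675842e-05] [(3.0, array([0.0629, 0.0753, 0.    ])), (3.05, array([0.059 , 0.0787, 0.    ])), (3.1, array([0.0549, 0.0819, 0.    ])), (3.15, array([0.0507, 0.0849, 0.    ]))]
[-10.59491839  -1.19664693  13.04746807] [-0.12077308  1.70565997 -0.02770405] [ -1.24300733 -16.79837169  -0.43607486] [ 9.17518269e-01 -3.61242342e+01 -3.58820844e+01  1.17148105e+00
 -3.87453184e+00  2.20238937e-03]
s8 red 111 [[-0.0132, -0.0502, -0.0161], [-0.009, -0.0489, -0.0146], [0.0023, -0.0463, -0.0058], [0.0119, -0.0371, 0.0088], [0.0142, -0.0306, 0.0117]]
s8 orange 18 [[0.0611, 0.0257, -0.0166], [0.0615, 0.0265, -0.015], [0.0638, 0.0281, -0.0039], [0.0653, 0.03, 0.0087], [0.0665, 0.0304, 0.0122]]
```

View pics/s8.png

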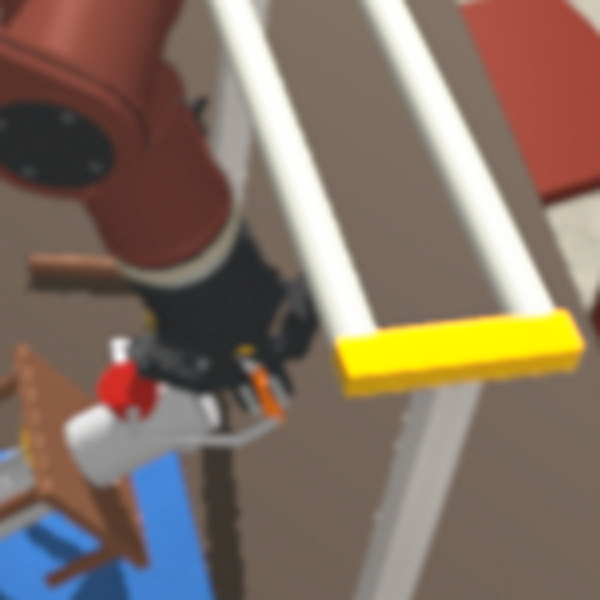

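The reaction is mostly along the tool, about 17 N along -p, so the gripper's inner side seems to be resting on the spindle or head. The sleeve, corrected for camera bias, is at a ≈ 3.12, past the 3.05 threshold. I'll open slightly and withdraw along the tool axis.

```bash
python3 - <<'E'
from look import *
f=F(); gripper_to(.017); o=observe(); print(o["ft_force"],o["opening"])
look(f,"w9")
R=Ro.from_euler("xyz",o["tcp_rot"]).as_matrix(); z=R[:,2]
P=np.array(o["eef_pos"])
print(move_l(P-.012*z,feed=.06,max_force=20),observe()["ft_force"]); look(f,"w10")
print(move_l(P-.04*z,feed=.08,max_force=20)); o=observe(); print(o["ft_force"],o["time_s"],f.inv(o["eef_pos"])); look(f,"w11"); look(f,"s11","side")
E
```

```text
[-0.11417292  0.33120848  9.34191631] 0.01692480893558273
w9 red 5150 [[-0.0014, -0.0485, -0.0016], [0.0027, -0.048, 0.0038], [0.0097, -0.0397, 0.011], [0.015, -0.0282, 0.0158], [0.0159, -0.0258, 0.0165]]
w9 orange 958 [[0.0586, 0.0267, -0.0196], [0.0595, 0.0272, -0.0173], [0.0631, 0.0283, -0.0026], [0.0688, 0.0307, 0.0159], [0.0695, 0.0328, 0.0189]]
False [-0.01033475 -0.65542362 -0.45409819]
w10 red 6838 [[-0.01, -0.0487, -0.0111], [-0.005, -0.0484, -0.0045], [0.0076, -0.0452, 0.0076], [0.0157, -0.0297, 0.0155], [0.0166, -0.0264, 0.0164]]
w10 orange 139 [[-0.0039, 0.0512, -0.0023], [-0.0034, 0.0517, 0.0008], [-0.0013, 0.053, 0.0097], [0.0056, 0.059, 0.0177], [0.0058, 0.0598, 0.019]]
False
[-0.62808336 -0.69696215  0.68134102] 18.7667 [ 0.06492136  0.03454588 -0.00046578]
w11 red 5107 [[-0.0134, -0.0489, -0.0133], [-0.0077, -0.0485, -0.0079], [0.0067, -0.0474, 0.005], [0.0155, -0.031, 0.0148], [0.0165, -0.0268, 0.0162]]
w11 orange 106 [[-0.0049, 0.0513, 0.0035], [-0.0041, 0.0518, 0.0052], [-0.0017, 0.0529, 0.0121], [0.0054, 0.0588, 0.0177], [0.0057, 0.0612, 0.0194]]
s11 red 116 [[-0.0137, -0.0498, -0.016], [-0.0097, -0.0484, -0.0146], [0.0028, -0.0462, -0.0051], [0.0127, -0.0378, 0.0073], [0.0143, -0.0303, 0.0113]]
s11 orange 8 [[-0.0039, 0.0501, -0.014], [-0.0032, 0.0515, -0.0128], [-0.0018, 0.0538, -0.0075], [0.0032, 0.0607, 0.0027], [0.0033, 0.0608, 0.0083]]
```

It snapped: the sleeve is now at s ≈ 0, p ≈ 58 mm (locked), with the pin still home. I'll back away and make a final check.

```bash
python3 - <<'E'
from look import *
f=F(); move_l(f.at(.06,-.02),feed=.1,rotation=f.rot(),max_force=20); move_l(f.at(.04,-.13),feed=.15,max_force=20)
o=observe(); print(o["ft_force"],o["time_s"]); look(f,"s12","side"); look(f,"w12")
a,b=load("side0"),load("s12")
im=cv2.imread("pics/s12.png"); z=cv2.resize(im[180:300,200:340],(420,360),interpolation=cv2.INTER_CUBIC)
c=np.zeros((360,800,3),np.uint8); c[:,:420]=z; c[:285,420:]=cv2.resize(im,(380,285)); cv2.imwrite("pics/fin.png",c)
E
```

```text
[ 0.00808354 -0.42969859 -0.79816475] 20.4583
s12 red 115 [[-0.0136, -0.0499, -0.016], [-0.0092, -0.0489, -0.0144], [0.0033, -0.0464, -0.0047], [0.0123, -0.037, 0.0067], [0.0141, -0.0312, 0.0112]]
s12 orange 11 [[-0.0034, 0.0494, -0.0158], [-0.0026, 0.0511, -0.0156], [-0.0006, 0.0537, -0.0093], [0.0033, 0.06, 0.0046], [0.0039, 0.0604, 0.0083]]
w12 red 1048 [[-0.0148, -0.0493, -0.0145], [-0.0109, -0.0487, -0.0105], [0.0008, -0.0478, 0.0022], [0.0121, -0.0457, 0.0136], [0.0151, -0.0341, 0.0159]]
w12 orange 23 [[-0.0055, 0.0513, 0.014], [-0.0054, 0.0517, 0.0144], [-0.0026, 0.0531, 0.0168], [0.001, 0.0554, 0.0193], [0.0045, 0.0574, 0.0198]]
```

View pics/fin.png

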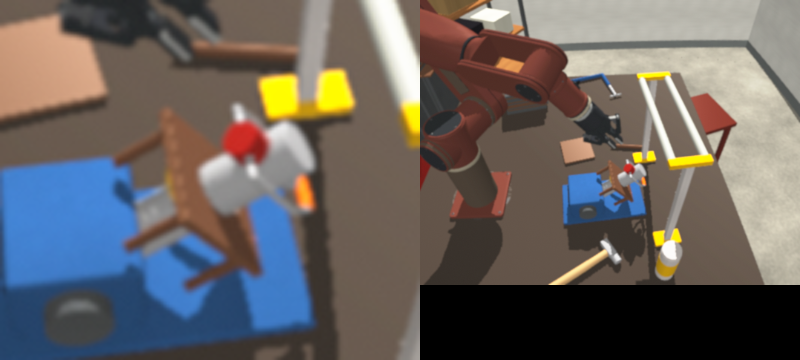

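The final picture shows the head seated at (245,140), the ring locked below the spindle with the sleeve at (305,190), the robot clear and the bystanders in place.

```bash
python3 -c "
from plant import *
print(job_done())"
```

```text
the job is handed in; nothing more can be done
None
```

The job is handed in: the pin is fully home and the ring is snapped shut round its lower end, with the arm clear and the loose objects looking undisturbed, at about 20.5 s; just before release the gripper seems to have rested on the spindle or head (wrist force up to about 37 N, so close to the 40 N limit if it all came from that contact).

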